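# Return the ink tray to the edge-inking machine

## Task

Put the steel ink tray with the green handle back into the dock of the edge-inking machine: flat on the two rails between the stops, with its end holding the yellow switch lever pressed down. Set it down gently rather than dropping it, let go of it, and leave the tray with the red handle where it is.

Things in the scene. Friction and masses are not known exactly. Their poses are not given: they have to be found in the camera images.
- ink_tray_handle (a point): Centre of the green handle bar of the ink tray, 62 mm above the tray's underside, over its middle. The tray: open steel box, 130 mm (x) by 90 (y) by 28 high, 0.3 to 0.6 kg, same either way round. The bar spans it along y at mid-length: 12 mm thick (x), 14 high, 90 long, on a post at each end. z up. Grip the bar from above, closing along x.
- spare_tray_handle (a point): The same point of the other tray, which has a red handle and is otherwise identical. Leave it where it is.
- seat (a point): Middle of the seat in the fixed dock, at the rails' top (34 mm above the bench), where the tray's underside rests, its length along this x, either way round. z up. Stops and cheeks rise 8 mm above the rails, 12 mm clear of the tray all round. From 112 mm off toward +x: switch housing, 14 mm above the rails. From 85 mm off toward +y: blue drive box, 63 mm above the rails, spindle to 85 mm.
- switch_lever (a joint): Yellow tray-switch lever, 55 mm long, between the rails, hinged 100 mm from the seat's middle toward its +x. 0 rad: free, its 32 mm wide roller end, 50 mm from the middle, about 19 mm above the rails. Grows as pressed down: about 0.36 with a tray flat on the rails, 0.45 at its stop. Weak spring, 0.6 N at the roller; the tray's weight holds it down.

How it is judged:
By the outcome, as a careful person would: the job done as asked, in the order asked, and still so for the second after the job is handed in, with the robot touching nothing.
It also fails if it takes over 38 s, if anything falls off the work surface, if the arm or the gripper's body presses on something with over 40 N, if the wrist force passes 120 N, or if a joint passes its speed limit or range.

## Robot

A 6-joint arm with a two-finger parallel gripper is mounted at the origin on the work surface. World frame = base frame: x ahead of the robot, y to its left, z up, the work surface at z = 0. Lengths are in mm, angles in rad, forces in N, time in s.
With the tool pointing down it reaches from about 350 to 925 mm from the base axis. Payload 6.4 kg.
Tool frame: the origin (TCP) lies on the centre line of the jaws, within the pads' length; the fingertips stand env.nose_length ahead of it and the grasp point (between the pads) lies 8 mm behind it (env.nose_length is the distance from the TCP to the fingertips, in mm); z points along the fingers, y is the line along which they close (so a half turn about z gives the same grasp; the last joint's range is limited). The gripper opens to 94 mm and grips with 3 to 60 N. Pads are 16 mm wide; open, the fingers measure 119 mm over their backs; the gripper's body (75 mm by 177 mm) begins 78 mm behind the grasp point.
Start: joints at [1.07, 0.245, 1.558, -0, 1.339, -0.174], TCP at [208.656, 615.61, 180.855] pointing down, gripper open.
Joint ranges: [-3.13, 3.13], [-1.02, 2.26], [0.13, 2.54], [-0.95, 4.09], [0.21, 2.88], [-2.74, 2.74]. Speed limits (rad/s): [2.57, 2.57, 3.14, 3.14, 3.14, 3.14].

## Interface

Orientations are given as a unit quaternion [w, x, y, z].
In Python, from cell import env, imaging, order gives the robot as it stands. The module is installed in compiled form; this text tells all that it offers.
- The arm moves only by the tool send_rows, never from a script. Its argument "targets" is text: rows parted by semicolons, each of 7 numbers parted by spaces: the opening in per cent of the stroke, from 0 (shut) to 100 (fully open), then the shift along the tool's x, y, z in units of 40 mm (1.0 is 40 mm), then the turn, a rotation vector about the tool's x, y, z in rad. In form: gripper tx ty tz wx wy wz; .... A call has 1 to 10 rows; each row shifts and turns the commanded pose from where the row before left it, along the tool's axes as they then stand; what a row does not reach is not made up. A row lasts 1/10 s, in which the tool goes at most 50 mm and 8.59 degrees, less where a joint would pass 70% of its speed; a pose out of reach is approached as far as the arm can. A call is refused whole if a number of a shift passes 1 or a number of a turn 0.15, either way. A call with a gripper value outside its range is refused whole. The fingers move at their own pace and stop on an object; the grip force is fixed at half the most. Time passes only in rows, so rows that do not move let the fingers close. It gives the time, the measured TCP pose, the force, the opening and the grip force at its end, in the units of the state.
- env.observe(): the state, without advancing time (a new reading comes with each control period).
- imaging.get_image(name): name is "scene" or "top" or "wrist"; returns (picture, depth): 480x640x3 uint8, red, green, blue; 480x640 float32, mm along the optical axis (not along the pixel's ray), 0 where there is no reading.
- imaging.camera_model(name): a dict with "fx", "fy", "cx", "cy" (pixels), "view" (4x4, takes a point from world to camera coordinates). Camera axes: x right, y down, z forward; pixel columns grow to the right and rows downward; lengths in mm; the calibration is good to about 2 mm. A picture is of the moment at which its call begins: read the wrist's pose just before it. camera_model takes no time and is no camera call; for the wrist camera it gives the pose at the moment of the call.
- order.hand_in(): hands the job in; it is judged then, once.
The state is a dict: "time_s": time; "joints": joint angles; "qvel": joint speeds; "effort": joint torques, N m; "tcp_pos": TCP position; "tool_rot": TCP orientation; "ft_force": force on the tool from outside, world axes, zero at the start; "wrist_torque": the same for the moment, N m; "opening": opening from 0.0 (shut) to 1.0 (fully open); "grasp_force": force on a finger pad.
Only numpy, scipy, OpenCV 4.12 (cv2) and the standard library are available. Lean on these libraries where they do the work, as an engineer would, in place of code of your own. Each camera call takes 0.05 s, during which the arm holds its last target. There are 200 camera calls.

## Working session

There is one attempt and no reset: what is moved stays moved. The work goes in short steps, Python scripts to look and compute and a tool call to move; the robot and the scene stay as the last step left them, time stands still between calls to the robot, and variables do not carry over. Pictures are saved under pics/ and viewed, at most 10 in all, crops included, and the job is handed in when it is done.

Besides the shell and the picture viewer there is one more tool, called after ">>>" by a JSON object that holds its "fn" and its "kwargs", one argument or row to a line. send_rows: Moves the arm, as the interface text tells. Its arguments: {"type":"object","properties":{"targets":{"type":"string"}},"required":["targets"]}

```bash
mkdir -p pics
python3 - <<'E'
from cell import env, imaging
import cv2, numpy as np
s=env.observe(); print(s, env.nose_length)
for n in ("scene","top"):
    m=imaging.camera_model(n); p,d=imaging.get_image(n)
    np.savez(f"{n}.npz",p=p,d=d,**m); cv2.imwrite(f"pics/{n}.png",p[:,:,::-1])
    print(n,m)
E
```

```text
{'time_s': 0.0, 'joints': array([ 1.06987700e+00,  2.45796785e-01,  1.55897343e+00, -2.78582363e-05,
        1.33870559e+00, -1.74072393e-01]), 'qvel': array([-0.00119855,  0.00080204, -0.00028481, -0.00030529, -0.00117623,
        0.00028946]), 'effort': array([ 1.82523898e-03, -4.15818143e+01, -3.14611888e+01,  6.85180561e-02,
        3.31661012e-02, -1.50308301e-04]), 'tcp_pos': array([208.36375886, 615.02805925, 179.77828346]), 'tool_rot': array([-2.98991996e-04,  1.62693760e-01,  9.86676165e-01, -8.92947661e-04]), 'ft_force': array([-0.57164561,  0.37967736, -0.04199894]), 'wrist_torque': array([0.03956849, 0.00632813, 0.01256977]), 'grasp_force': 0.0, 'opening': 1.0010122052472998} 11.0
scene {'fx': 441.9335110617307, 'fy': 441.9335110617307, 'cx': 315.2417595117253, 'cy': 244.30530224204986, 'view': array([[-4.89416868e-01,  8.72020410e-01, -7.17865675e-03,
         2.95992001e+02],
       [ 5.37876056e-01,  2.95380100e-01, -7.89582133e-01,
        -2.18549552e+02],
       [-6.86411303e-01, -3.90296042e-01, -6.13602903e-01,
         1.28585283e+03],
       [ 0.00000000e+00,  0.00000000e+00,  0.00000000e+00,
         1.00000000e+00]])}
top {'fx': 446.61988524571257, 'fy': 446.61988524571257, 'cx': 319.9957775652517, 'cy': 232.3346741822054, 'view': array([[-1.24197236e-01, -9.92248280e-01,  4.28911558e-03,
         1.89966231e+01],
       [-9.66124824e-01,  1.19939661e-01, -2.28511057e-01,
         5.88996310e+02],
       [ 2.26225268e-01, -3.25242626e-02, -9.73531869e-01,
         7.74804408e+02],
       [ 0.00000000e+00,  0.00000000e+00,  0.00000000e+00,
         1.00000000e+00]])}
```

View pics/scene.png

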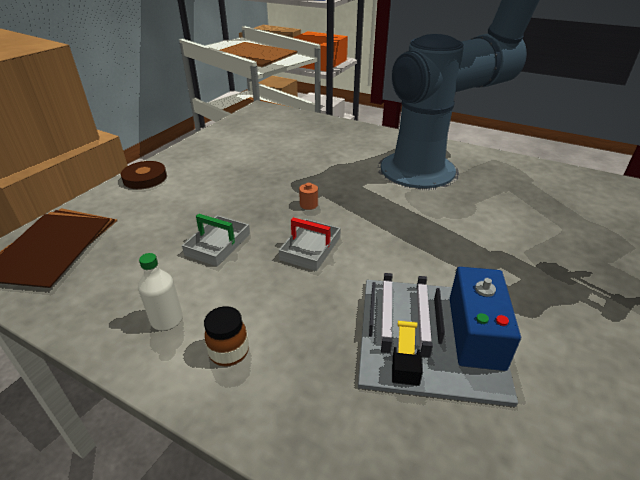

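View pics/top.png

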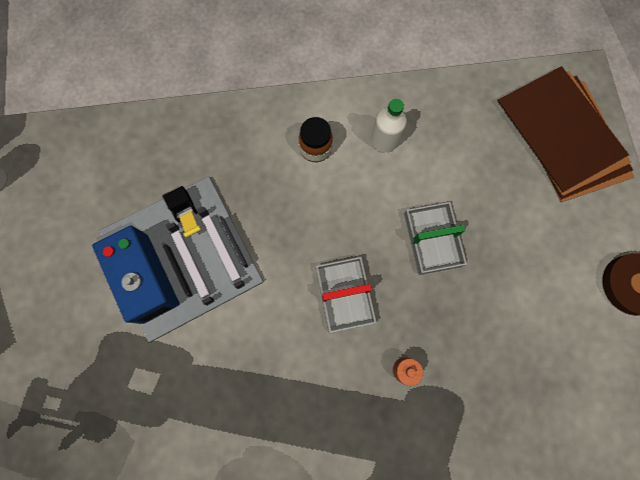

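The top view shows the green tray at about (437,235), the red tray at (347,293) and the dock at (205,250), with the yellow lever at (188,222). The scene view agrees: the drive box is on the dock's +y side and the switch is at the far end from the robot.

```bash
cat > h.py <<'E'
import numpy as np, cv2
def cloud(p,d,m):
    v,u=np.mgrid[:480,:640]; d=d.astype(float)
    c=np.stack([(u-m["cx"])/m["fx"]*d,(v-m["cy"])/m["fy"]*d,d],-1)
    V=np.asarray(m["view"]); return (c-V[:3,3])@V[:3,:3]
def masks(p):
    r,g,b=[p[:,:,i].astype(int) for i in range(3)]
    return dict(green=(g>r+40)&(g>b+30),red=(r>g+90)&(r>b+90),blue=(b>r+50)&(b>g+30),
      yellow=(r>b+80)&(g>b+80),white=(r>185)&(g>175)&(b>175),black=(r<45)&(g<45)&(b<45))
def rect(P): 
    (c,s,a)=cv2.minAreaRect(P[:,:2].astype(np.float32)); return np.round(c,1),np.round(s,1),round(a,1)
E
python3 - <<'E'
from h import *
for n in ("top","scene"):
    f=np.load(n+".npz"); W=cloud(f["p"],f["d"],f); M=masks(f["p"]); ok=f["d"]>0
    if n=="top": box=dict(green=(400,475,200,275),red=(310,385,250,335),blue=(85,185,215,330),yellow=(170,205,200,240),white=(160,250,195,310),black=(155,200,180,220))
    else: box=dict(green=(180,250,205,250),red=(280,345,210,270),blue=(445,525,260,375),yellow=(390,420,315,360),white=(370,435,265,360),black=(385,425,345,390))
    print(n)
    for k,(a,b,c,e) in box.items():
        m=np.zeros((480,640),bool); m[c:e,a:b]=1; m&=M[k]&ok; P=W[m]
        if len(P)<10: print(k,len(P)); continue
        zt=np.percentile(P[:,2],95); T=P[P[:,2]>zt-5] if k!="yellow" else P
        if k=="blue": T=P[(P[:,2]>90)&(P[:,2]<102)]
        if k=="white": T=P[(P[:,2]>30)&(P[:,2]<38)]
        print(k,len(T),"zt",zt.round(1),"med",np.median(T,0).round(1),*rect(T))
        if k=="white":
            ax=np.linalg.svd(T[:,:2]-T[:,:2].mean(0))[2] if 0 else None
            lab,n2=None,None
            cc,L=cv2.connectedComponents(m.astype(np.uint8))
            for i in range(1,cc):
                Q=W[L==i]; Q=Q[(Q[:,2]>30)&(Q[:,2]<38)]
                if len(Q)>100: print("  rail",len(Q),np.median(Q[:,2]).round(1),*rect(Q))
    for nm,(a,b,c,e) in (dict(gtray=(395,475,190,285),rtray=(305,385,245,340)) if n=="top" else {}).items():
        Q=W[c:e,a:b].reshape(-1,3); Q=Q[(Q[:,2]>22)&(Q[:,2]<34)]; print(nm,len(Q),*rect(Q))
    b_=W[340:450,300:360].reshape(-1,3) if n=="top" else W[395:440,300:340].reshape(-1,3); print("bench z",np.median(b_[:,2]))
E
```

```text
top
green 279 zt 71.7 med [ 559.5 -279.9   69.4] [ 559.5 -280.4] [12.  89.1] 3.6
red 310 zt 71.9 med [469.8 -87.4  69.6] [469.9 -87.6] [11.7 89.1] 4.3
blue 3224 zt 99.5 med [549.  293.3  97.2] [550.1 295.9] [158.7  76.9] 21.2
yellow 293 zt 53.8 med [641.2 197.8  40.9] [643.8 198.2] [51.3 31. ] 20.3
white 956 zt 36.9 med [575.1 176.4  34.3] [577.3 173.2] [139.3  80.1] 20.9
  rail 471 34.3 [589.2 142. ] [138.7  13.4] 20.9
  rail 485 34.3 [565.7 203.7] [139.2  14.4] 21.2
black 328 zt 50.5 med [696.6 218.5  48.2] [696.5 218.7] [33.3 41.9] 21.6
gtray 462 [ 559.6 -280.2] [130.5  91.1] 3.5
rtray 376 [470.2 -87.4] [130.3  90.1] 4.5
bench z 0.6673264993235369
scene
green 139 zt 70.0 med [ 560.3 -278.8   68.6] [ 559.3 -279.5] [14.4 90.3] 2.9
red 140 zt 69.9 med [471.3 -86.5  68.6] [470.9 -87.7] [13.6 90.5] 4.3
blue 2695 zt 98.3 med [564.4 300.1  96.8] [552.2 296.3] [159.3  78. ] 20.7
yellow 530 zt 52.4 med [644.1 198.5  39.4] [626.7 192.1] [88.  32.5] 15.3
white 936 zt 35.5 med [584.  176.4  33.8] [577.4 172.7] [139.5  81.3] 21.1
  rail 462 33.9 [589.8 142. ] [137.7  15.2] 21.1
  rail 474 33.8 [565.6 203.2] [139.5  15.3] 21.4
black 524 zt 48.9 med [700.5 219.5  47.7] [699.1 219.2] [34.3 42.6] 21.3
bench z -0.18997031076699789
```

>>> {"fn": "send_rows", "kwargs": {
  "targets": "100 0 0 0 0 0 0.148;100 0 0 0 0 0 0.148;100 0 0 0 0 0 0.148;100 0 0 0 0 0 0.148;100 0 0 0 0 0 0.148;100 0 0 0 0 0 0.148;100 0 0 0 0 0 0.148;100 0 0 0 0 0 0.148;100 0 0 0 0 0 0"
}}

```text
time_s: 1.0
tcp_pos: [208.5, 615.3, 180.3]
tool_rot: [0.0, 0.685, 0.728, -0.001]
ft_force: [-0.7, -0.3, 0.2]
opening: 1.005
grasp_force: 0.0
```

>>> {"fn": "send_rows", "kwargs": {
  "targets": "100 -0.9 0.3 0 0 0 0;100 -0.9 0.3 0 0 0 0;100 -0.9 0.3 0 0 0 0;100 -0.9 0.3 0 0 0 0;100 -0.9 0.3 0 0 0 0;100 -0.9 0.3 0 0 0 0;100 -0.9 0.3 0 0 0 0;100 -0.9 0.3 0 0 0 0;100 -0.9 0.3 0 0 0 0;100 -0.9 0.3 0 0 0 0"
}}

```text
time_s: 2.0
tcp_pos: [350.2, 262.0, 180.8]
tool_rot: [0.0, 0.684, 0.729, 0.0]
ft_force: [0.9, -0.4, 0.2]
opening: 1.003
grasp_force: 0.0
```

>>> {"fn": "send_rows", "kwargs": {
  "targets": "100 -0.9 0.3 0 0 0 0;100 -0.9 0.3 0 0 0 0;100 -0.9 0.3 0 0 0 0;100 -0.9 0.3 0 0 0 0;100 -0.9 0.3 0 0 0 0;100 -0.9 0.3 0 0 0 0;100 -0.9 0.3 0 0 0 0;100 -0.9 0.3 0 0 0 0;100 -0.9 0.3 0 0 0 0;100 0 0 0 0 0 0"
}}

```text
time_s: 3.0
tcp_pos: [478.1, -56.7, 180.9]
tool_rot: [0.0, 0.686, 0.728, -0.0]
ft_force: [-0.2, -0.5, 0.1]
opening: 1.002
grasp_force: 0.0
```

>>> {"fn": "send_rows", "kwargs": {
  "targets": "100 -0.81 0.24 0.2 0 0 0;100 -0.81 0.24 0.2 0 0 0;100 -0.81 0.24 0.2 0 0 0;100 -0.81 0.24 0.2 0 0 0;100 -0.81 0.24 0.2 0 0 0;100 -0.81 0.24 0 0 0 0;100 -0.84 0.25 0 0 0 0;100 0 0 0 0 0 0;100 0 0 0 0 0 0"
}}

```text
time_s: 3.9
tcp_pos: [558.2, -276.2, 140.4]
tool_rot: [-0.001, 0.685, 0.729, 0.0]
ft_force: [-0.0, -0.1, -0.5]
opening: 0.999
grasp_force: 0.0
```

```bash
cat > w.py <<'E'
from cell import env, imaging
from h import *
from scipy.spatial.transform import Rotation as R
import sys
s=env.observe(); m=imaging.camera_model("wrist"); p,d=imaging.get_image("wrist")
cv2.imwrite(f"pics/{sys.argv[1]}.png",p[:,:,::-1])
W=cloud(p,d,m); P=W[masks(p)["green"]&(d>0)]
if len(P)>20:
    z=np.percentile(P[:,2],95); P=P[P[:,2]>z-4]; print("green",len(P),P.mean(0).round(1),z.round(1),rect(P))
q=s["tool_rot"]; r=R.from_quat([q[1],q[2],q[3],q[0]]).as_matrix()
print(s["time_s"],s["tcp_pos"].round(1),"yaw",np.degrees(np.arctan2(r[1,1],r[0,1])).round(2),"z",r[:,2].round(4),s["opening"],s["grasp_force"])
E
python3 w.py w1
```

```text
green 1907 [ 560.  -279.9   69.1] 70.2 (array([ 559.9, -281.6]), array([11.4, 89.3]), 3.9)
3.9 [ 558.2 -276.2  140.4] yaw 3.52 z [-9.0e-04  1.2e-03 -1.0e+00] 0.9994403282930042 0.0
```

View pics/w1.png

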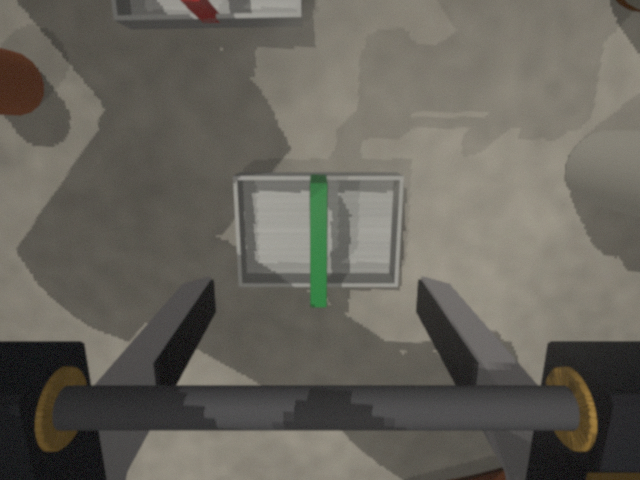

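The wrist view shows the green bar centred between the fingers (column 319, rows 175–305) and square to them. I'll lower onto it and grip.

>>> {"fn": "send_rows", "kwargs": {
  "targets": "100 -0.1 0.04 0.4 0 0 0;100 0 0 0.5 0 0 0;100 0 0 0.5 0 0 0;100 0 0 0.4 0 0 0;100 0 0 0.35 0 0 0;100 0 0 0 0 0 0"
}}

```text
time_s: 4.55
tcp_pos: [558.7, -279.4, 52.1]
tool_rot: [-0.002, 0.685, 0.728, -0.0]
ft_force: [-0.0, 2.0, -0.9]
opening: 0.999
grasp_force: 0.0
```

>>> {"fn": "send_rows", "kwargs": {
  "targets": "0 0 0 0 0 0 0;0 0 0 0 0 0 0;0 0 0 0 0 0 0;0 0 0 0 0 0 0;0 0 0 0 0 0 0;0 0 0 0 0 0 0;0 0 0 0 0 0 0;0 0 0 0 0 0 0"
}}

```text
time_s: 5.35
tcp_pos: [560.2, -280.9, 54.8]
tool_rot: [-0.0, 0.686, 0.728, -0.0]
ft_force: [0.6, -0.2, 0.4]
opening: 0.359
grasp_force: 0.0
```

>>> {"fn": "send_rows", "kwargs": {
  "targets": "0 0 0 0 0 0 0;0 0 0 0 0 0 0;0 0 0 0 0 0 0;0 0 0 0 0 0 0;0 0 0 0 0 0 0;0 0 0 0 0 0 0"
}}

```text
time_s: 5.95
tcp_pos: [560.3, -280.9, 54.9]
tool_rot: [0.0, 0.686, 0.728, -0.0]
ft_force: [-0.6, -1.1, -0.1]
opening: 0.001
grasp_force: 0.0
```

>>> {"fn": "send_rows", "kwargs": {
  "targets": "0 0 0 -0.2 0 0 0;0 0 0 -0.4 0 0 0;0 0 0 -0.5 0 0 0;0 0 0 -0.5 0 0 0;0 0 0 -0.5 0 0 0;0 0 0 -0.4 0 0 0;0 0 0 0 0 0 0;0 0 0 0 0 0 0"
}}

```text
time_s: 6.75
tcp_pos: [560.3, -281.0, 155.2]
tool_rot: [0.0, 0.686, 0.728, 0.0]
ft_force: [-0.6, -0.3, -0.2]
opening: 0.003
grasp_force: 0.0
```

```bash
python3 w.py w2
```

```text
green 1577 [ 559.4 -274.5   69.4] 70.2 (array([ 559.7, -276.2]), array([11.2, 78.4]), 3.7)
6.75 [ 560.3 -281.   155.2] yaw 3.44 z [ 5.e-04 -4.e-04 -1.e+00] 0.003360034967774886 0.0
```

View pics/w2.png

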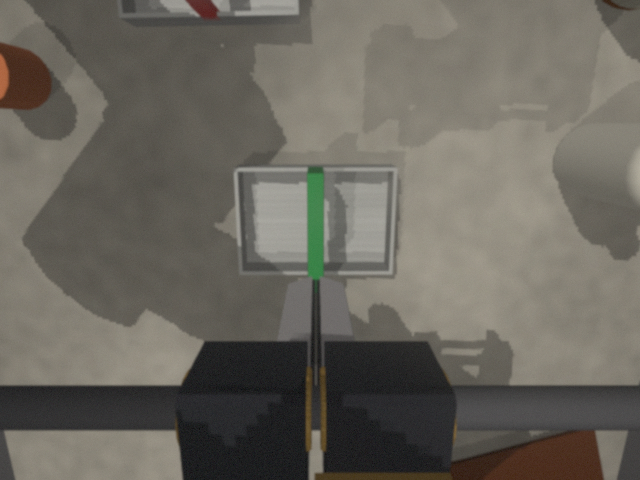

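The fingers shut fully without the bar, and the tray hasn't moved. I'll check where the fingertips really are against the reported TCP.

```bash
cat > tip.py <<'E'
from cell import env, imaging
from h import *
for n in ("wrist","scene","top"):
    s=env.observe(); m=imaging.camera_model(n); p,d=imaging.get_image(n); W=cloud(p,d,m)
    if n!="wrist": cv2.imwrite(f"pics/{n}2.png",p[:,:,::-1])
    c=m["view"][:3,:3]@(s["tcp_pos"]-[0,0,11])+m["view"][:3,3]
    u,v=m["fx"]*c[0]/c[2]+m["cx"],m["fy"]*c[1]/c[2]+m["cy"]
    print(n,s["tcp_pos"].round(1),"tip px",round(u),round(v),"depth exp",c[2].round(1))
    if n=="wrist":
        for r in (270,276,280,284,290,300,320,340,360,400): print(r,[(k,W[r,k].round(0).tolist(),float(d[r,k].round(0))) for k in (295,335)])
    else:
        Q=W.reshape(-1,3); Q=Q[(np.hypot(Q[:,0]-s["tcp_pos"][0],Q[:,1]-s["tcp_pos"][1])<45)&(Q[:,2]>100)&(Q[:,2]<300)]
        print(len(Q),[ (z,Q[(Q[:,2]>z)&(Q[:,2]<z+10)][:,:2].mean(0).round(1).tolist()) for z in range(100,290,10) if ((Q[:,2]>z)&(Q[:,2]<z+10)).sum()>5], Q[:,2].min() if len(Q) else 0)
E
python3 tip.py; python3 -c "
import cv2;i=cv2.imread('pics/scene2.png')[90:290,120:360];cv2.imwrite('pics/sc2.png',cv2.resize(i,None,fx=3,fy=3)[:600])"
```

```text
wrist [ 559.8 -280.6  154.1] tip px 316 269 depth exp 227.2
270 [(295, [545.0, -325.0, 23.0], 354.0), (335, [579.0, -323.0, 23.0], 354.0)]
276 [(295, [544.0, -339.0, 0.0], 380.0), (335, [581.0, -336.0, 1.0], 379.0)]
280 [(295, [544.0, -343.0, 0.0], 381.0), (335, [581.0, -341.0, -0.0], 382.0)]
284 [(295, [550.0, -272.0, 189.0], 180.0), (335, [568.0, -271.0, 189.0], 181.0)]
290 [(295, [551.0, -273.0, 195.0], 175.0), (335, [567.0, -271.0, 196.0], 174.0)]
300 [(295, [551.0, -272.0, 206.0], 164.0), (335, [567.0, -271.0, 206.0], 164.0)]
320 [(295, [552.0, -272.0, 223.0], 147.0), (335, [566.0, -271.0, 223.0], 148.0)]
340 [(295, [553.0, -272.0, 238.0], 134.0), (335, [565.0, -271.0, 238.0], 133.0)]
360 [(295, [554.0, -248.0, 288.0], 79.0), (335, [561.0, -247.0, 289.0], 77.0)]
400 [(295, [555.0, -248.0, 300.0], 67.0), (335, [561.0, -249.0, 299.0], 68.0)]
scene [ 559.6 -280.5  153.6] tip px 208 190 depth exp 923.7
1031 [(180, [562.3, -274.3]), (190, [564.4, -275.0]), (200, [564.0, -274.5]), (210, [564.3, -275.1]), (220, [564.2, -274.8]), (230, [564.4, -275.0]), (240, [564.3, -275.3]), (250, [564.0, -275.2]), (260, [565.7, -274.1]), (270, [577.5, -272.1]), (280, [567.2, -255.5])] 178.92150790116494
top [ 559.5 -280.4  153.4] tip px 452 222 depth exp 771.9
18 [] 282.60495228541373
```

View pics/sc2.png

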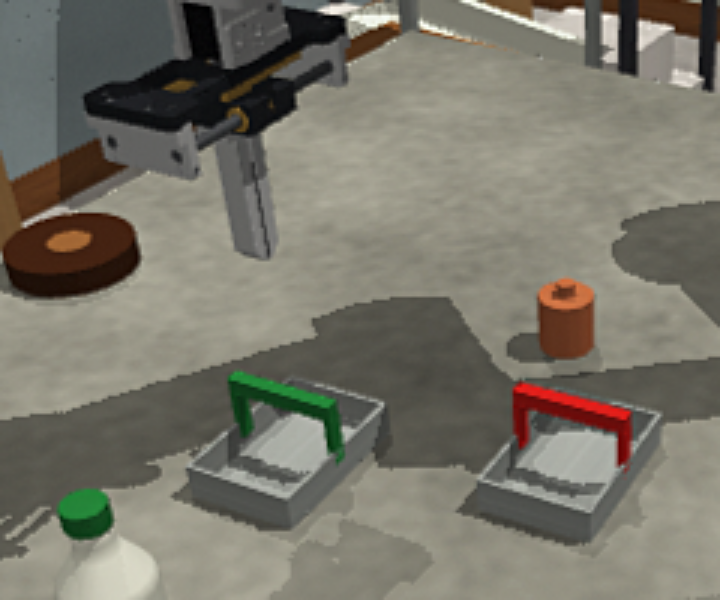

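The scene camera puts the fingertips at z ≈ 179 when the reported TCP is 153.6. The gripper is therefore about 36 mm higher than the stated tool offset implies, and the fingers closed above the bar. Sideways they are on target. I'll open, go down part way and re-measure before gripping.

>>> {"fn": "send_rows", "kwargs": {
  "targets": "100 0 0 0.4 0 0 0;100 0 0 0.4 0 0 0;100 0 0 0.4 0 0 0;100 0 0 0.4 0 0 0;100 0 0 0.4 0 0 0;100 0 0 0.4 0 0 0;100 0 0 0 0 0 0;100 0 0 0 0 0 0;100 0 0 0 0 0 0;100 0 0 0 0 0 0"
}}

```text
time_s: 7.95
tcp_pos: [561.0, -281.4, 60.0]
tool_rot: [0.001, 0.686, 0.728, 0.0]
ft_force: [1.0, -0.1, -0.7]
opening: 0.821
grasp_force: 0.0
```

```bash
cat > sc.py <<'E'
from cell import env, imaging
from h import *
s=env.observe(); print(s["time_s"],s["tcp_pos"].round(1),s["opening"].round(3),s["ft_force"].round(1))
m=imaging.camera_model("scene"); p,d=imaging.get_image("scene"); W=cloud(p,d,m)
cv2.imwrite("pics/sc3.png",cv2.resize(p[130:290,140:360,::-1],None,fx=3,fy=3))
t=s["tcp_pos"]; Q=W.reshape(-1,3); g=masks(p)["green"].reshape(-1)
k=(abs(Q[:,0]-t[0])<75)&(abs(Q[:,1]-t[1])<22)&~g&(Q[:,2]>36); Q=Q[k]
print(np.histogram(Q[:,2],np.arange(35,170,5)))
E
python3 sc.py
```

```text
Traceback (most recent call last):
  File "sc.py", line 3, in <module>
    s=env.observe(); print(s["time_s"],s["tcp_pos"].round(1),s["opening"].round(3),s["ft_force"].round(1))
                                                             ^^^^^^^^^^^^^^^^^^
AttributeError: 'float' object has no attribute 'round'
```

```bash
sed -i 's/s\["opening"\].round(3)/s["opening"]/' sc.py; python3 sc.py
```

```text
7.95 [ 561.  -281.4   60. ] 0.8213381627954868 [ 1.  -0.1 -0.7]
(array([ 0,  0,  0,  1, 12,  0,  7,  0,  0,  2, 16, 32, 37, 43, 40, 41, 42,
       39, 41, 47, 43, 39, 45, 46, 39, 31]), array([ 35,  40,  45,  50,  55,  60,  65,  70,  75,  80,  85,  90,  95,
       100, 105, 110, 115, 120, 125, 130, 135, 140, 145, 150, 155, 160,
       165]))
```

View pics/sc3.png

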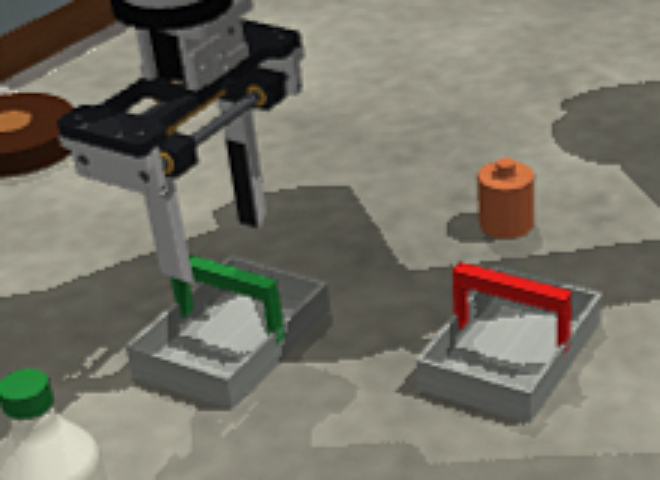

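The image confirms the open fingers are still above the bar, with the tips at z ≈ 85 for a reported 60. Another 40 mm down brings the pads level with the bar.

>>> {"fn": "send_rows", "kwargs": {
  "targets": "100 0 0 0.25 0 0 0;100 0 0 0.25 0 0 0;100 0 0 0.25 0 0 0;100 0 0 0.25 0 0 0;100 0 0 0 0 0 0"
}}

```text
time_s: 8.5
tcp_pos: [558.8, -279.9, 16.4]
tool_rot: [-0.002, 0.686, 0.728, -0.0]
ft_force: [0.1, 1.0, -0.7]
opening: 0.998
grasp_force: 0.0
```

>>> {"fn": "send_rows", "kwargs": {
  "targets": "0 0 0 0 0 0 0;0 0 0 0 0 0 0;0 0 0 0 0 0 0;0 0 0 0 0 0 0;0 0 0 0 0 0 0;0 0 0 0 0 0 0;0 0 0 0 0 0 0;0 0 0 0 0 0 0;0 0 0 0 0 0 0;0 0 0 0 0 0 0"
}}

```text
time_s: 9.5
tcp_pos: [560.2, -280.9, 18.9]
tool_rot: [0.0, 0.686, 0.728, -0.0]
ft_force: [-0.4, 0.0, 0.8]
opening: 0.182
grasp_force: 0.0
```

>>> {"fn": "send_rows", "kwargs": {
  "targets": "0 0 0 0 0 0 0;0 0 0 0 0 0 0;0 0 0 0 0 0 0;0 0 0 0 0 0 0"
}}

```text
time_s: 9.9
tcp_pos: [560.3, -280.9, 18.9]
tool_rot: [0.0, 0.686, 0.728, 0.0]
ft_force: [-0.4, -0.4, -0.3]
opening: 0.125
grasp_force: 30.0
```

Gripped: 12 mm opening at 30 N. Next I'll lift, turn and carry over to the dock.

>>> {"fn": "send_rows", "kwargs": {
  "targets": "0 0 0 -0.1 0 0 0;0 0 0 -0.2 0 0 0;0 0 0 -0.4 0 0 0;0 0 0 -0.5 0 0 0;0 0 0 -0.5 0 0 0;0 0 0 -0.4 0 0 -0.075;0 0 0 -0.3 0 0 -0.08;0 0 0 -0.1 0 0 -0.08;0 0 0 0 0 0 -0.07;0 0 0 0 0 0 0"
}}

```text
time_s: 10.9
tcp_pos: [560.5, -281.1, 120.2]
tool_rot: [0.001, 0.567, 0.824, -0.0]
ft_force: [0.9, -0.2, -4.7]
opening: 0.124
grasp_force: 30.0
```

>>> {"fn": "send_rows", "kwargs": {
  "targets": "0 0.3 0.13 0 0 0 0;0 0.5 0.21 0 0 0 0;0 0.68 0.29 0 0 0 0;0 0.68 0.29 0 0 0 0;0 0.68 0.29 0 0 0 0;0 0.68 0.29 0 0 0 0;0 0.68 0.29 0 0 0 0;0 0.68 0.29 0 0 0 0;0 0.68 0.29 0 0 0 0"
}}

```text
time_s: 11.8
tcp_pos: [568.5, -36.2, 118.8]
tool_rot: [-0.0, 0.567, 0.824, 0.0]
ft_force: [1.6, 0.0, -4.3]
opening: 0.122
grasp_force: 30.0
```

>>> {"fn": "send_rows", "kwargs": {
  "targets": "0 0.68 0.29 0 0 0 0;0 0.68 0.29 0 0 0 0;0 0.68 0.29 0 0 0 0;0 0.68 0.29 0 0 0 0;0 0.68 0.29 0 0 0 0;0 0.68 0.29 0 0 0 0;0 0.5 0.21 0 0 0 0;0 0.3 0.13 0 0 0 0;0 0 0 0 0 0 0;0 0 0 0 0 0 0"
}}

```text
time_s: 12.8
tcp_pos: [577.0, 172.7, 118.7]
tool_rot: [-0.0, 0.567, 0.824, -0.0]
ft_force: [-0.2, 0.4, -4.1]
opening: 0.126
grasp_force: 30.0
```

```bash
cat > dk.py <<'E'
from cell import env, imaging
from h import *
from scipy.spatial.transform import Rotation as R
import sys
for n in ("scene","wrist"):
    s=env.observe(); m=imaging.camera_model(n); p,d=imaging.get_image(n); W=cloud(p,d,m)
    c=p[190:430,310:560] if n=="scene" else p
    cv2.imwrite(f"pics/{n}_{sys.argv[1]}.png",cv2.resize(c[:,:,::-1],None,fx=480/c.shape[0],fy=480/c.shape[0]))
    P=W[masks(p)["green"]&(d>0)]; P=P[np.hypot(P[:,0]-s["tcp_pos"][0],P[:,1]-s["tcp_pos"][1])<60]
    if len(P)>20: z=np.percentile(P[:,2],95); T=P[P[:,2]>z-4]; print(n,"green",len(T),z.round(1),rect(T))
q=s["tool_rot"]; r=R.from_quat([q[1],q[2],q[3],q[0]]).as_matrix()
print(s["time_s"],s["tcp_pos"].round(1),"yaw",np.degrees(np.arctan2(r[1,1],r[0,1])).round(2),r[:,2].round(4),s["opening"],s["grasp_force"],s["ft_force"].round(1))
a=cv2.imread(f"pics/scene_{sys.argv[1]}.png"); b=cv2.imread(f"pics/wrist_{sys.argv[1]}.png")
j=np.hstack([a,b]); cv2.imwrite(f"pics/j_{sys.argv[1]}.png",cv2.resize(j,(800,round(480*800/j.shape[1]))))
E
python3 dk.py a
```

```text
scene green 238 169.7 (array([582.2, 174.6]), array([23.5, 88.7]), 20.3)
wrist green 4807 170.0 (array([574.5, 178.2]), array([11.6, 75.3]), 20.7)
12.85 [577.1 172.2 118.7] yaw 20.88 [-4.e-04 -5.e-04 -1.e+00] 0.12552196609807897 29.998739361763 [ 0.6 -0.5 -4.3]
```

View pics/j_a.png

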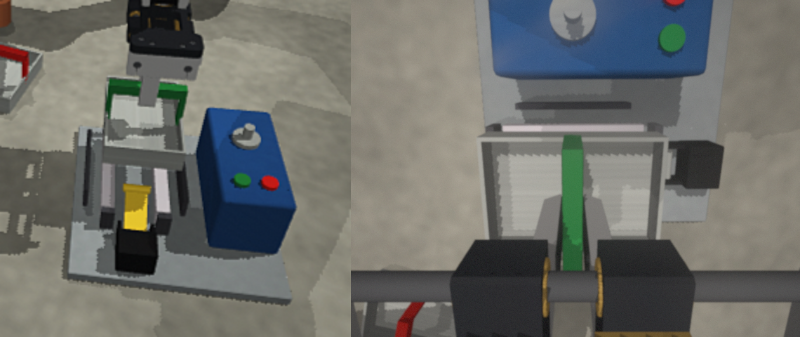

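The tray is level over the seat, and the bar is centred to within 1 mm with yaw 20.9° against 21°. Now lowering.

>>> {"fn": "send_rows", "kwargs": {
  "targets": "0 0 0 0.2 0 0 0;0 0 0 0.35 0 0 0;0 0 0 0.35 0 0 0;0 0 0 0.25 0 0 0;0 0 0 0.15 0 0 0;0 0 0 0.1 0 0 0;0 0 0 0.05 0 0 0;0 0 0 0.05 0 0 0;0 0 0 0.05 0 0 0;0 0 0 0 0 0 0"
}}

```text
time_s: 13.9
tcp_pos: [577.7, 172.8, 57.0]
tool_rot: [0.0, 0.567, 0.824, 0.0]
ft_force: [-0.3, -0.4, -3.3]
opening: 0.126
grasp_force: 30.0
```

>>> {"fn": "send_rows", "kwargs": {
  "targets": "0 0 0 0.03 0 0 0;0 0 0 0.03 0 0 0;0 0 0 0 0 0 0;0 0 0 0 0 0 0"
}}

```text
time_s: 14.3
tcp_pos: [577.5, 172.7, 54.5]
tool_rot: [0.0, 0.567, 0.824, 0.0]
ft_force: [0.3, -0.4, -3.5]
opening: 0.124
grasp_force: 30.0
```

>>> {"fn": "send_rows", "kwargs": {
  "targets": "0 0 0 0.02 0 0 0;0 0 0 0 0 0 0;0 0 0 0 0 0 0"
}}

```text
time_s: 14.6
tcp_pos: [577.5, 172.7, 53.6]
tool_rot: [0.0, 0.567, 0.824, 0.0]
ft_force: [0.1, -0.4, -3.2]
opening: 0.129
grasp_force: 30.0
```

>>> {"fn": "send_rows", "kwargs": {
  "targets": "0 0 0 0.02 0 0 0;0 0 0 0 0 0 0;0 0 0 0 0 0 0"
}}

```text
time_s: 14.9
tcp_pos: [577.5, 172.7, 52.9]
tool_rot: [0.0, 0.567, 0.824, 0.0]
ft_force: [0.1, 0.1, -3.9]
opening: 0.124
grasp_force: 30.0
```

>>> {"fn": "send_rows", "kwargs": {
  "targets": "0 0 0 0.02 0 0 0;0 0 0 0 0 0 0;0 0 0 0 0 0 0"
}}

```text
time_s: 15.2
tcp_pos: [577.5, 172.7, 52.8]
tool_rot: [-0.0, 0.567, 0.824, -0.0]
ft_force: [-3.9, -1.0, 5.1]
opening: 0.123
grasp_force: 30.0
```

>>> {"fn": "send_rows", "kwargs": {
  "targets": "0 0 0 0.02 0 0 0;0 0 0 0 0 0 0;0 0 0 0 0 0 0"
}}

```text
time_s: 15.5
tcp_pos: [577.5, 172.7, 52.8]
tool_rot: [-0.0, 0.567, 0.824, -0.0]
ft_force: [-7.0, -2.1, 9.7]
opening: 0.124
grasp_force: 30.0
```

Contact: the tray is on the rails at the expected height, with the force now upward. I'll ease back slightly and open.

>>> {"fn": "send_rows", "kwargs": {
  "targets": "0 0 0 -0.02 0 0 0;0 0 0 -0.01 0 0 0;40 0 0 0 0 0 0;60 0 0 0 0 0 0;60 0 0 0 0 0 0;60 0 0 0 0 0 0;60 0 0 0 0 0 0;60 0 0 0 0 0 0;60 0 0 0 0 0 0;60 0 0 0 0 0 0"
}}

```text
time_s: 16.5
tcp_pos: [577.5, 172.7, 52.5]
tool_rot: [0.0, 0.567, 0.824, 0.0]
ft_force: [0.2, -0.3, -0.1]
opening: 0.599
grasp_force: 0.0
```

>>> {"fn": "send_rows", "kwargs": {
  "targets": "60 0 0 -0.2 0 0 0;60 0 0 -0.4 0 0 0;60 0 0 -0.5 0 0 0;60 0 0 -0.6 0 0 0;60 0 0 -0.6 0 0 0;60 0 0 -0.6 0 0 0;60 0 0 -0.5 0 0 0;60 0 0 -0.3 0 0 0;60 0 0 0 0 0 0;60 0 0 0 0 0 0"
}}

```text
time_s: 17.5
tcp_pos: [577.2, 172.7, 200.2]
tool_rot: [-0.0, 0.567, 0.824, -0.0]
ft_force: [0.1, -0.2, -0.4]
opening: 0.601
grasp_force: 0.0
```

```bash
python3 dk.py b
python3 - <<'E'
from h import *
from cell import imaging
m=imaging.camera_model("wrist");p,d=imaging.get_image("wrist");W=cloud(p,d,m)
Q=W[d>0]; x=np.array([.934,.358]);y=np.array([-.358,.934]); r=Q[:,:2]-[577.4,173]; a,b=r@x,r@y
k=(abs(a)<76)&(abs(b)<56)&(Q[:,2]>55)&(Q[:,2]<70); T=Q[k]; print("rim",len(T),rect(T))
for lo,hi in ((-75,-58),(58,75)):
    e=k&(a>lo)&(a<hi); print(lo,e.sum(),np.percentile(Q[e,2],[50,90]).round(1), a[e].min().round(1),a[e].max().round(1))
E
```

```text
scene green 273 103.9 (array([577.9, 172.1]), array([15.7, 88.4]), 20.6)
wrist green 1702 104.2 (array([577.5, 171.9]), array([10.9, 89.5]), 21.3)
17.55 [576.8 172.6 199.4] yaw 20.91 [-1.8e-03 -2.0e-04 -1.0e+00] 0.6035080324943024 0.0 [-0.2  0.1 -0.4]
rim 2477 (array([577.5, 171.4]), array([130.4,  90.8]), 20.9)
-75 568 [61.8 63. ] -65.8 -58.2
58 559 [61.7 62.8] 58.3 64.7
```

View pics/j_b.png

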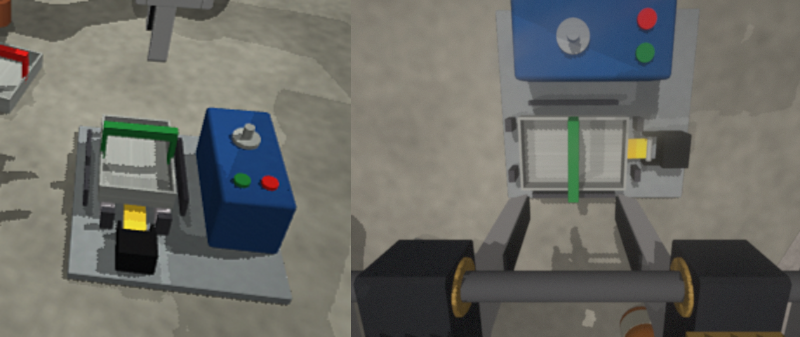

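The tray sits flat, with the rim at 61.8 and 61.7 mm at its two ends. It is centred between the stops and presses the lever down, and the gripper is clear of it. The red tray was not touched.

```bash
python3 -c "
from cell import order
print(order.hand_in())"
```

```text
the job is handed in; nothing more can be done
None
```

The green-handled tray is back in the dock, flat on the rails between the stops and holding the lever down; it was set down gently and released after one missed grip, the red tray was left alone, and the job was handed in at about 17.6 s.

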